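# Set the ship's clock to three

## Task

The brass ship's clock lying face up on the bench is slow; set it to exactly three o'clock. Its glass is off: put one fingertip behind the long minute hand and gently push it round clockwise, never backwards, until it points straight at the twelve mark and the hour hand, which follows by itself, stands at three, then take the finger away. Do not pinch the hand, press on the dial, touch the hour hand, or shift the clock or the things lying round it.

Things in the scene. Friction and masses are not known exactly. Their poses are not given: they have to be found in the camera images.
- clock: round brass clock, 2.6 kg, loose on its back, face up, bezel off. Origin: centre of its underside, 3 mm above the table top (on a 3 mm mat). z up; x points to the twelve mark (two parallel black bars), three is on its -y side. Flange 300 mm wide, 7 mm high; case 262 mm wide; rim round the dial: inner radius 121 mm, 10 mm thick, top 73 mm above the origin, 15 mm above the dial face.
- dial: white dial, radius 121 mm, fixed in the clock, with flat black hour bars (double at twelve, longer at three, six, nine) and minute marks. Its face is 61 mm above the table top. Origin on the clock's axis, 3 mm below the face; axes as the clock's. Thin: a press of over 4 N spoils it.
- minute_hand (a joint): minute hand angle, rad, growing clockwise seen from above; 0 = at twelve, the clock reading three. In the clock's frame the hand points along (cos a, -sin a). Starts between -5.4 and -1.2 (51 to 11 minutes before three), so it is due at the next pass of twelve. Stays where left: friction takes about 0.6 N at 85 mm from the axis; no spring, no stop at twelve.
- minute_blade: long black minute hand. Origin on the clock's axis at the hand's underside, 10 mm above the dial face; x along the hand to its tip. 4 mm thick; reaches 104 mm, 30 mm tail behind; width 7 mm up to 70 mm from the axis, 9 mm from 70 to 96, then 5 mm. Beyond 65 mm from the axis a fingertip has free room beside it down to the dial. Delicate: over 5 N bends it.
- minute_tip (a point): the tip of the minute hand, on its upper face, 104 mm from the axis
- hour_hand: the short black hour hand, 60 mm from axis to tip, 17 mm at its widest, lying 3.5 to 6.5 mm above the dial face, below the minute hand. Geared to the minute hand, it moves by itself at a twelfth of its rate. Origin on the axis; its tip lies along its own -y axis. Do not touch it.
- bezel: the clock's brass bezel ring with its glass, 274 mm wide, 18 mm high, lying flat on the mat to the left; origin at the centre of its underside. Leave it alone.
- winding_key: small brass winding key, about 70 mm long, 9 mm high, lying on the mat to the right; origin under its shaft. Leave it alone.
- pulley_block: black rigging block with a steel eye, about 100 mm long, 54 mm wide, 24 mm high, lying on the mat to the right; origin under its sheave. Leave it alone.
- oil_bottle: small amber oil bottle with a red cap, 34 mm wide, 75 mm high, standing on the mat to the far right; origin at the centre of its underside. Leave it alone.

How it is judged (in metres and radians):
On the way:
1. the fingertip pushes the minute hand round (it is past ten to three with the finger against it) (contact force between the fingers and minute_blade above 0.05 N and value of joint minute_hand above -1.047 rad).
At the end, for the whole second after the job is handed in: the clock reads three o'clock to within a minute and a half (minute hand within 0.157 rad of the twelve mark, hour hand at three within 0.05 rad), the hands at rest, the clock flat on the mat within 10 mm of where it lay (value of joint minute_hand between -0.157 and 0.157 rad and velocity of joint minute_hand between -0.05 and 0.05 rad/s and angle between the x axis of hour_hand and the x axis of clock, either way round below 0.05 rad and angle between clock's own z axis and vertical below 0.03 rad and distance of clock from where it was at the start of the episode below 0.01 m); the robot touches nothing.
It fails at once if the minute hand is turned backwards, or well past three (over 0.3 rad) (velocity of joint minute_hand below -0.1 rad/s or value of joint minute_hand above 0.3 rad).
It fails at once if the minute hand is pinched or bent (over 5 N on it) (contact force between the fingers and minute_blade above 5 N).
It fails at once if the dial is pressed (over 4 N) or the hour hand is touched (contact force between the fingers and dial above 4 N or contact force between the fingers and hour_hand above 0.5 N).
It fails at once if the clock is shifted, lifted or tipped (distance of clock from where it was at the start of the episode above 0.01 m or angle between clock's own z axis and vertical above 0.05 rad).
It fails at once if something lying round the clock is disturbed (distance of any of bezel, winding_key, pulley_block, oil_bottle from where it was at the start of the episode above 0.01 m).
It also fails if it takes over 56 s, if anything falls off the work surface, if the arm or the gripper's body presses on something with over 40 N, if the wrist force passes 120 N, or if a joint passes its speed limit or range.

## Robot

A 6-joint arm with a two-finger parallel gripper is mounted at the origin on the work surface. World frame = base frame: x ahead of the robot, y to its left, z up, the work surface at z = 0. Lengths are in mm, angles in rad, forces in N, time in s.
With the tool pointing down it reaches from about 300 to 825 mm from the base axis. Payload 5.4 kg.
Tool frame: the origin (TCP) lies at the very end of the fingers, on their centre line; the grasp point (between the pads) lies 19 mm behind it; z points along the fingers, y is the line along which they close (so a half turn about z gives the same grasp; the last joint's range is limited). The gripper opens to 92 mm and grips with 3 to 60 N. Pads are 20 mm wide; open, the fingers measure 128 mm over their backs; the gripper's body (75 mm by 189 mm) begins 69 mm behind the grasp point.
Start: joints at [-1.427, 0.158, 1.597, -0, 1.386, -0.21], TCP at [199.193, -539.378, 214.601] pointing down, gripper open.
Joint ranges: [-2.91, 2.91], [-0.94, 2.29], [0.18, 2.7], [-1.29, 4.43], [0.17, 2.64], [-3, 3]. Speed limits (rad/s): [2.57, 2.57, 3.14, 3.14, 3.14, 3.14].

## Interface

Orientations are given as a unit quaternion [x, y, z, w].
In Python, from bench import env gives the robot as it stands.
- The arm moves only by the tool drive_tool, never from a script. Its argument "motion" is a list of rows, each a list of 2 entries, a list of its own where there are three numbers: the shift along the tool's x, y, z in mm, then the turn, a rotation vector about the tool's x, y, z in rad. In form: [[[tx, ty, tz], [rx, ry, rz]], ...]. A call has 1 to 20 rows; each row is the pose to reach, as a shift and turn from the pose commanded when the call began, along the tool's axes at that moment; what a row does not reach only later rows make up. A row lasts 1/10 s, in which the tool goes at most 50 mm and 8.59 degrees, less where a joint would pass 70% of its speed; a pose out of reach is approached as far as the arm can. A call with a gripper value outside its range is refused whole. "hand" is the finger opening in mm, from 0 to 91.9, set as the call begins (left out, the last holds). The fingers move at their own pace and stop on an object; "newtons" is the grip in N (left out, the last holds). Time passes only in rows, so rows that repeat a pose let the fingers close. It gives the time, the measured TCP pose, the force, the opening and the grip force at its end, in the units of the state.
- env.read_state(): the state, without advancing time (a new reading comes with each control period).
- env.snapshot(name): name is "scene" or "top" or "wrist"; returns a dict with "img" (400x640x3 uint8, blue, green, red), "fovy" (degrees; the focal length in pixels is half the picture's height over the tangent of half this angle, whatever the lens; pixels are square), "cx", "cy" (the principal point, pixels), "pose" (4x4, takes a point from camera to world coordinates). Camera axes: x right, y down, z forward; pixel columns grow to the right and rows downward; lengths in mm; the calibration is good to about 2 mm. The wrist camera is an equidistant fisheye: a pixel r from the principal point sees the ray r / f radians off the axis. A picture is of the moment at which its call begins. There is no depth.
- env.close_job(): hands the job in; it is judged then, once.
Trained networks look in a picture, given as the dict that the camera call returned (one of the last four; its "shot" number tells which), for a name from the list of things; names that differ only in an ending like _2 or _b are one class to them, and where a whole thing is asked for, a point or a joint stands for the part that bears it (a point fixed in the world has none). Each returns a list of dicts, best first, with "confidence" (0 to 1); they miss things now and then, are a little off and sometimes report something else, mostly with a low value. They report only what shows in the picture. A call takes as long as a camera call.
- env.regions_of(picture, query): "pixels" (400x640 bool, what is visible of it) and "location" ([column, row] in pixels, amid what is visible of it).
The state is a dict: "time_s": time; "joints": joint angles; "qd": joint speeds; "joint_torque": joint torques, N m; "eef_pos": TCP position; "ee_rot": TCP orientation; "force": force on the tool from outside, world axes, zero at the start; "ft_torque": the same for the moment, N m; "gripper_width": finger opening in mm; "gripper_force": force on a finger pad.
Only numpy, scipy, OpenCV 4.12 (cv2) and the standard library are available. Lean on these libraries where they do the work, as an engineer would, in place of code of your own. Each camera call takes 0.05 s, during which the arm holds its last target. There are 200 camera calls.

## Working session

There is one attempt and no reset: what is moved stays moved. The work goes in short steps, Python scripts to look and compute and a tool call to move; the robot and the scene stay as the last step left them, time stands still between calls to the robot, and variables do not carry over. Pictures are saved under pics/ and viewed, at most 10 in all, crops included, and the job is handed in when it is done.

Besides the shell and the picture viewer there is one more tool, called after "Emit:" as a command line: name --argument value ..., lists and objects as JSON in quotes. drive_tool: Moves the arm, as the interface text tells. Its arguments: {"type":"object","properties":{"motion":{"type":"array"},"hand":{"type":"number"},"newtons":{"type":"number"}},"required":["motion"]}

```bash
mkdir -p pics; ls; cat > h.py <<'E'
import numpy as np, cv2
from bench import env
def ray(p,u,v):
    f=200/np.tan(np.radians(p["fovy"])/2); d=np.array([(u-p["cx"])/f,(v-p["cy"])/f,1.]); P=np.array(p["pose"]); return P[:3,3],P[:3,:3]@d
def toz(p,u,v,z):
    o,d=ray(p,u,v); return (o+d*(z-o[2])/d[2])
def proj(p,X):
    f=200/np.tan(np.radians(p["fovy"])/2); P=np.array(p["pose"]); c=P[:3,:3].T@(np.array(X)-P[:3,3]); return c[:2]/c[2]*f+[p["cx"],p["cy"]]
E
python3 - <<'E'
from h import *
for n in ["top","scene"]:
    p=env.snapshot(n); cv2.imwrite(f"pics/{n}0.png",p["img"]); print(n,p["fovy"],np.round(p["pose"],3).tolist())
    for q,z in [("dial",61),("minute_blade",75),("hour_hand",67),("clock",76),("bezel",21),("winding_key",8),("pulley_block",20),("oil_bottle",40)]:
        for r in env.regions_of(p,q)[:2]:
            u,v=r["location"]; print(q,round(r["confidence"],2),np.round([u,v]),r["pixels"].sum(),np.round(toz(p,u,v,z)))
s=env.read_state();print(s["eef_pos"],s["ee_rot"],s["time_s"],s["force"])
E
```

```text
pics
top 42.82939844252064 [[0.022, -0.99, 0.14, 358.649], [-1.0, -0.021, 0.006, 24.03], [-0.003, -0.14, -0.99, 1285.86], [0.0, 0.0, 0.0, 1.0]]
dial 0.58 [359. 196.] 7352 [540. -67.  61.]
hour_hand 0.62 [380. 200.] 28 [ 532. -117.   67.]
hour_hand 0.19 [465. 193.] 579 [ 553. -322.   67.]
clock 0.64 [356. 197.] 10787 [535. -58.  76.]
bezel 0.77 [169. 181.] 8989 [574. 410.  21.]
winding_key 0.68 [465. 243.] 168 [ 435. -336.    8.]
pulley_block 0.74 [464. 192.] 502 [ 562. -332.   20.]
oil_bottle 0.69 [466. 151.] 198 [ 663. -334.   40.]
scene 44.47284338505777 [[-0.712, 0.59, -0.38, 1017.212], [0.702, 0.588, -0.402, 493.576], [-0.014, -0.553, -0.833, 1104.276], [0.0, 0.0, 0.0, 1.0]]
dial 0.6 [308. 184.] 5018 [542. -59.  61.]
minute_blade 0.66 [301. 197.] 139 [586. -36.  75.]
hour_hand 0.42 [298. 171.] 41 [ 533. -106.   67.]
clock 0.87 [306. 195.] 9069 [572. -31.  76.]
clock 0.7 [441. 327.] 11190 [605. 419.  76.]
bezel 0.69 [440. 325.] 11222 [579. 411.  21.]
winding_key 0.64 [268. 119.] 77 [ 435. -345.    8.]
pulley_block 0.86 [238. 142.] 380 [ 560. -332.   20.]
oil_bottle 0.72 [208. 159.] 216 [ 665. -327.   40.]
[ 199.20291931 -539.3758079   214.63468203] [9.84397400e-01 1.75959538e-01 1.99354670e-05 7.88607255e-06] 0.9 [ 1.201123   -0.60003857  0.23373745]
```

View pics/top0.png

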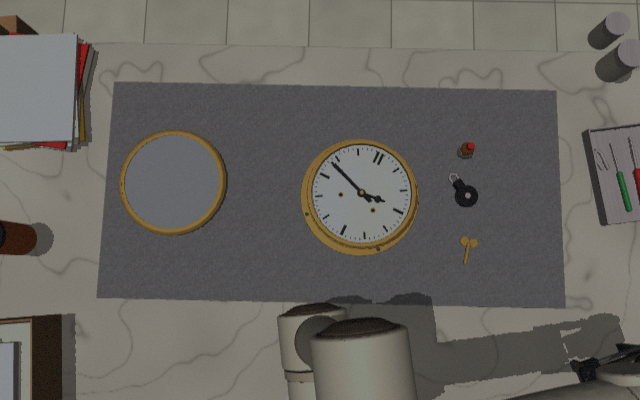

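```bash
cat >> h.py <<'E'
def rect(p,c,z,half=150,n=580):
    # world-aligned: x up, y left
    g=np.linspace(half,-half,n); X,Y=np.meshgrid(c[0]+g,c[1]+g,indexing='ij')
    f=200/np.tan(np.radians(p["fovy"])/2);P=np.array(p["pose"]);W=np.stack([X,Y,0*X+z],-1)-P[:3,3];C=W@P[:3,:3]
    m=(C[...,:2]/C[...,2:]*f+[p["cx"],p["cy"]]).astype(np.float32)
    return cv2.remap(p["img"],m[...,0],m[...,1],cv2.INTER_CUBIC)
E
python3 - <<'E'
from h import *
ims=[]
for n in ["top","scene"]:
    p=env.snapshot(n)
    r=max(env.regions_of(p,"dial"),key=lambda r:r["confidence"])
    hsv=cv2.cvtColor(p["img"],cv2.COLOR_BGR2HSV); m=((hsv[...,1]<40)&(hsv[...,2]>150)).astype(np.uint8)
    near=cv2.dilate(r["pixels"].astype(np.uint8),np.ones((5,5)))
    m&=near
    cs=max(cv2.findContours(m,0,1)[0],key=cv2.contourArea); h=cv2.convexHull(cs)[:,0]
    w=np.array([toz(p,u,v,61)[:2] for u,v in h],np.float32); print(n,cv2.minEnclosingCircle(w),cv2.fitEllipse(w))
    ims.append(rect(p,(543,-70),61,130,400))
cv2.imwrite("pics/rect0.png",np.hstack(ims))
E
```

```text
Traceback (most recent call last):
ValueError: max() iterable argument is empty
```

```bash
python3 - <<'E'
from h import *
ims=[]
for n in ["top","scene"]:
    p=env.snapshot(n)
    c0=proj(p,(543,-70,61)); g=cv2.cvtColor(p["img"],cv2.COLOR_BGR2HSV)
    r=[x for x in env.regions_of(p,"dial")]
    ims.append(rect(p,(543,-70),61,130,400))
    if r:
        px=r[0]["pixels"].astype(np.uint8); print(np.percentile(g[px>0],[10,50,90],axis=0))
        med=np.median(g[px>0],axis=0); m=((abs(g[...,2]-med[2])<35)&(g[...,1]<med[1]+25)).astype(np.uint8)&cv2.dilate(px,np.ones((5,5)))
        cs=max(cv2.findContours(m,0,1)[0],key=cv2.contourArea); h=cv2.convexHull(cs)[:,0]
        w=np.array([toz(p,u,v,61)[:2] for u,v in h],np.float32); print(n,cv2.minEnclosingCircle(w),cv2.fitEllipse(w))
cv2.imwrite("pics/rect0.png",np.hstack(ims))
E
```

```text
[[ 45.    6.  117. ]
 [ 75.    7.  137. ]
 [102.   13.  139.1]]
top ((548.958984375, -71.29520416259766), 120.2201919555664) ((548.8057250976562, -71.54859924316406), (237.87744140625, 239.66238403320312), 88.52586364746094)
[[ 35.  10. 136.]
 [ 46.  16. 181.]
 [ 60.  27. 185.]]
scene ((549.7007446289062, -70.20281219482422), 119.05359649658203) ((548.7680053710938, -70.74270629882812), (229.61077880859375, 237.20692443847656), 50.112266540527344)
```

View pics/rect0.png

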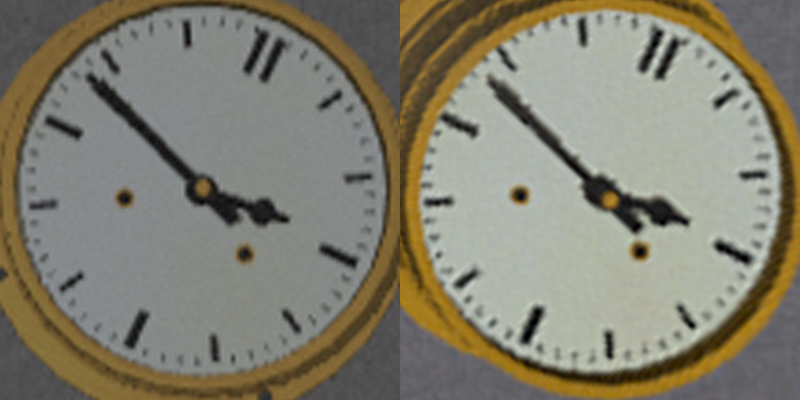

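Twelve points 25° clockwise of world +x. The minute hand stands about 45.5° on the other side of +x, so a ≈ -1.23. The dial centre is at about (549, -71). I'll move the closed fingers above the spot behind the hand.

Emit:
drive_tool --motion '[[[14, -10, 0], [0, 0, -0.02]], [[41, -30, 2], [0, 0, -0.05]], [[76, -55, 5], [0, 0, -0.1]], [[114, -82, 10], [0, 0, -0.15]], [[152, -109, 15], [0, 0, -0.2]], [[190, -137, 20], [0, 0, -0.25]], [[228, -164, 27], [0, 0, -0.3]], [[266, -191, 34], [0, 0, -0.35]], [[304, -219, 41], [0, 0, -0.4]], [[342, -246, 48], [0, 0, -0.45]], [[380, -273, 55], [0, 0, -0.5]], [[418, -301, 62], [0, 0, -0.55]], [[456, -328, 69], [0, 0, -0.6]], [[490, -353, 76], [0, 0, -0.64]], [[515, -371, 83], [0, 0, -0.67]], [[532, -383, 90], [0, 0, -0.685]], [[541, -390, 95], [0, 0, -0.694]], [[541, -390, 95], [0, 0, -0.694]], [[541, -390, 95], [0, 0, -0.694]], [[541, -390, 95], [0, 0, -0.694]]]' --hand 0 --newtons 5

```text
time_s: 3.2
eef_pos: [571.4, 13.0, 120.1]
ee_rot: [0.866, 0.5, 0.0, 0.0]
force: [-0.5, 0.7, -0.5]
gripper_width: 0.6
gripper_force: 0.0
```

```bash
python3 - <<'E'
from h import *
from scipy.spatial.transform import Rotation as R
s=env.read_state();print(s["time_s"],s["eef_pos"],s["force"],s["gripper_width"],R.from_quat(s["ee_rot"]).as_matrix().round(3).tolist())
w=env.snapshot("wrist"); p=env.snapshot("top"); q=env.snapshot("scene")
cv2.imwrite("pics/a.png",np.vstack([cv2.resize(w["img"],(480,300)),cv2.resize(q["img"][100:300,170:490],(480,300))]))
print(w["fovy"],w["cx"],w["cy"],np.round(w["pose"],2).tolist())
E
```

```text
3.2 [571.35588886  13.03908338 120.09550544] [-0.50524778  0.7284262  -0.48022139] 0.6245824983072974 [[0.501, 0.866, 0.0], [0.866, -0.501, -0.0], [-0.0, 0.001, -1.0]]
65.70646984690485 323.1189950938907 198.42328543786022 [[0.87, -0.48, -0.13, 607.77], [-0.5, -0.84, -0.23, 77.31], [0.0, 0.26, -0.97, 291.0], [0.0, 0.0, 0.0, 1.0]]
```

View pics/a.png

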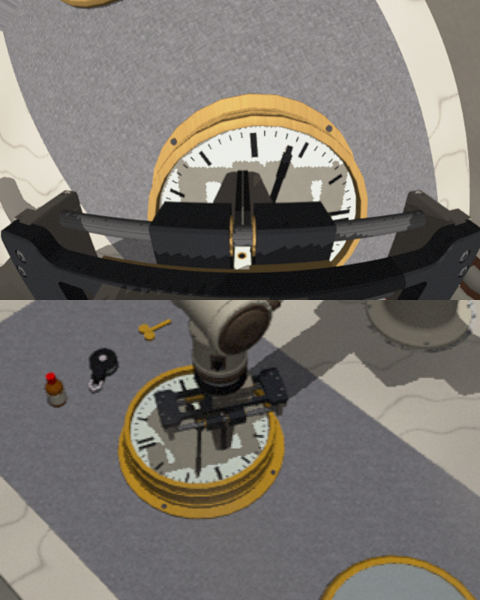

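The fingertips hang on the counter-clockwise side of the minute hand, which shows at (285,160) in the wrist view against the fingers at (243,175). They are clear of the rim, so I'm descending to z≈67.

Emit:
drive_tool --motion '[[[0, 0, 5], [0, 0, 0]], [[0, 0, 12], [0, 0, 0]], [[0, 0, 20], [0, 0, 0]], [[0, 0, 28], [0, 0, 0]], [[0, 0, 36], [0, 0, 0]], [[0, 0, 43], [0, 0, 0]], [[0, 0, 48], [0, 0, 0]], [[0, 0, 51], [0, 0, 0]], [[0, 0, 53], [0, 0, 0]], [[0, 0, 53], [0, 0, 0]], [[0, 0, 53], [0, 0, 0]]]'

```text
time_s: 4.45
eef_pos: [571.8, 13.9, 66.9]
ee_rot: [0.866, 0.5, 0.0, 0.0]
force: [-0.4, -0.0, 0.3]
gripper_width: 0.4
gripper_force: 0.0
```

```bash
python3 - <<'E'
from h import *
s=env.read_state();print(s["time_s"],s["eef_pos"],s["force"])
w=env.snapshot("wrist")
cv2.imwrite("pics/b.png",cv2.resize(w["img"][100:350,180:500],(768,600)))
# rows for pivoting about C, in tool frame
from scipy.spatial.transform import Rotation as R
M=R.from_quat(s["ee_rot"]).as_matrix(); t=M.T@(np.array([549,-71,s["eef_pos"][2]])-s["eef_pos"]); print(t.round(1))
for d in range(5,95,5):
    r=R.from_rotvec([0,0,np.radians(d)]).as_matrix(); print(d,round(np.radians(d),3),(t-r@t).round(1))
E
```

```text
4.45 [571.81770255  13.8740146   66.90421877] [-0.40696108 -0.03870871  0.30048968]
[-84.9  22.6  -0. ]
5 0.087 [1.6 7.5 0. ]
10 0.175 [ 2.6 15.1  0. ]
15 0.262 [ 3.  22.8  0. ]
20 0.349 [ 2.6 30.4 -0. ]
25 0.436 [ 1.6 38.   0. ]
30 0.524 [-0.1 45.5  0. ]
35 0.611 [-2.4 52.8  0. ]
40 0.698 [-5.3 59.9  0. ]
45 0.785 [-8.9 66.7  0. ]
50 0.873 [-13.   73.1   0. ]
55 0.96 [-17.7  79.2   0. ]
60 1.047 [-22.9  84.9   0. ]
65 1.134 [-28.5  90.    0. ]
70 1.222 [-34.6  94.7  -0. ]
75 1.309 [-41.1  98.8   0. ]
80 1.396 [-47.9 102.3  -0. ]
85 1.484 [-55.  105.3  -0. ]
90 1.571 [-62.3 107.6   0. ]
```

View pics/b.png

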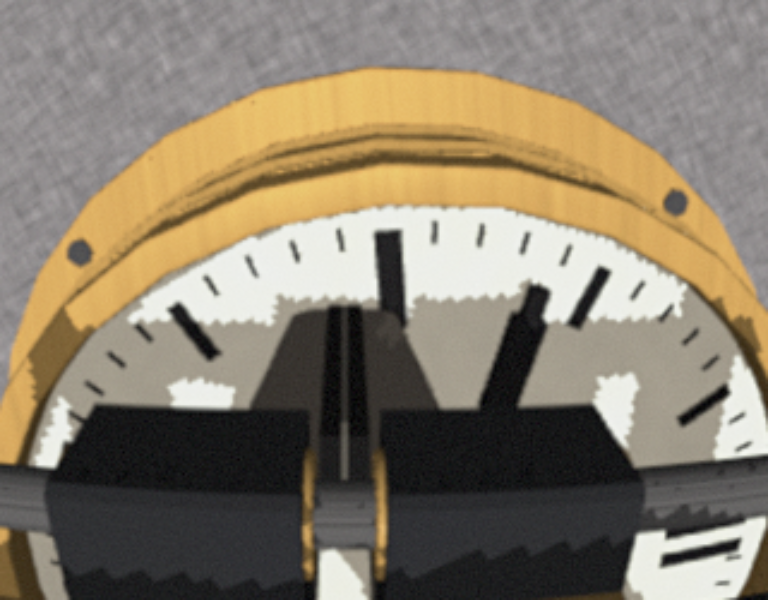

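The tip is inside the rim with a clear gap to the hand's near edge. I'm turning slowly about the clock axis, to make contact and push a little.

Emit:
drive_tool --motion '[[[0.5, 2, 0], [0, 0, 0.023]], [[1.1, 4.5, 0], [0, 0, 0.052]], [[1.6, 7.5, 0], [0, 0, 0.087]], [[2.1, 10.5, 0], [0, 0, 0.122]], [[2.5, 13.6, 0], [0, 0, 0.157]], [[2.6, 15.1, 0], [0, 0, 0.175]], [[2.7, 16.6, 0], [0, 0, 0.192]], [[2.8, 18.2, 0], [0, 0, 0.209]], [[2.9, 19.7, 0], [0, 0, 0.227]], [[2.9, 21.3, 0], [0, 0, 0.244]], [[3.0, 22.8, 0], [0, 0, 0.262]], [[2.9, 24.3, 0], [0, 0, 0.279]], [[2.9, 25.8, 0], [0, 0, 0.297]], [[2.8, 27.4, 0], [0, 0, 0.314]], [[2.7, 28.9, 0], [0, 0, 0.332]], [[2.6, 30.4, 0], [0, 0, 0.349]], [[2.4, 31.9, 0], [0, 0, 0.367]], [[2.2, 33.4, 0], [0, 0, 0.384]], [[2.0, 35.0, 0], [0, 0, 0.401]], [[1.6, 38.0, 0], [0, 0, 0.436]]]'

```text
time_s: 6.5
eef_pos: [605.3, -3.7, 66.5]
ee_rot: [0.954, 0.3, -0.0, -0.0]
force: [-0.7, 0.6, 0.5]
gripper_width: 0.6
gripper_force: 0.3
```

```bash
python3 - <<'E'
from h import *
s=env.read_state();print(s["time_s"],s["eef_pos"],s["force"])
w=env.snapshot("wrist"); p=env.snapshot("top")
cv2.imwrite("pics/c.png",np.hstack([cv2.resize(w["img"][100:300,200:460],(450,400)),rect(p,(549,-71),61,130,350).repeat(1,0)[:350].copy() if 0 else cv2.resize(rect(p,(549,-71),61,130,350),(350,400))]))
E
```

```text
6.5 [605.26998551  -3.67834845  66.53906055] [-0.7240352   0.58750572  0.51090565]
```

View pics/c.png

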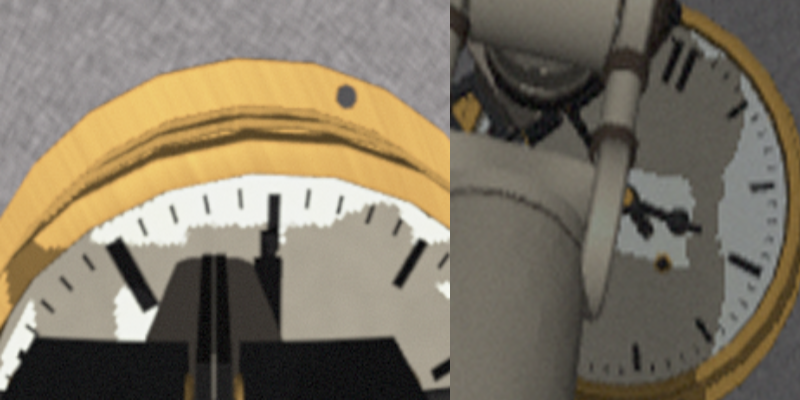

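Contact is made: the hand lies against the finger at about the ten mark. I'm pushing on a further 30° in small steps.

Emit:
drive_tool --motion '[[[0.6, 2.2, 0], [0, 0, 0.026]], [[1.1, 4.5, 0], [0, 0, 0.052]], [[1.5, 6.7, 0], [0, 0, 0.079]], [[1.9, 9.0, 0], [0, 0, 0.105]], [[2.2, 11.3, 0], [0, 0, 0.131]], [[2.5, 13.6, 0], [0, 0, 0.157]], [[2.7, 15.8, 0], [0, 0, 0.183]], [[2.8, 18.2, 0], [0, 0, 0.209]], [[2.9, 20.4, 0], [0, 0, 0.236]], [[3.0, 22.8, 0], [0, 0, 0.262]], [[2.9, 25.0, 0], [0, 0, 0.288]], [[2.8, 27.4, 0], [0, 0, 0.314]], [[2.7, 29.6, 0], [0, 0, 0.34]], [[2.5, 31.9, 0], [0, 0, 0.367]], [[2.2, 34.2, 0], [0, 0, 0.393]], [[1.9, 36.5, 0], [0, 0, 0.419]], [[1.5, 38.8, 0], [0, 0, 0.445]], [[1.0, 41.0, 0], [0, 0, 0.471]], [[0.5, 43.3, 0], [0, 0, 0.497]], [[-0.1, 45.5, 0], [0, 0, 0.524]]]'

```text
time_s: 8.6
eef_pos: [631.4, -41.2, 66.6]
ee_rot: [0.999, 0.043, 0.0, 0.0]
force: [-0.2, 0.5, -0.2]
gripper_width: 0.1
gripper_force: 0.3
```

Emit:
drive_tool --motion '[[[0.6, 2.2, 0], [0, 0, 0.026]], [[1.1, 4.5, 0], [0, 0, 0.052]], [[1.5, 6.7, 0], [0, 0, 0.079]], [[1.9, 9.0, 0], [0, 0, 0.105]], [[2.2, 11.3, 0], [0, 0, 0.131]], [[2.5, 13.6, 0], [0, 0, 0.157]], [[2.7, 15.8, 0], [0, 0, 0.183]], [[2.8, 18.2, 0], [0, 0, 0.209]], [[2.9, 20.4, 0], [0, 0, 0.236]], [[3.0, 22.8, 0], [0, 0, 0.262]], [[2.9, 25.0, 0], [0, 0, 0.288]], [[2.8, 27.4, 0], [0, 0, 0.314]], [[2.7, 28.9, 0], [0, 0, 0.332]], [[2.6, 30.4, 0], [0, 0, 0.349]], [[2.5, 31.9, 0], [0, 0, 0.367]], [[2.5, 31.9, 0], [0, 0, 0.367]]]'

```text
time_s: 10.2
eef_pos: [636.7, -72.8, 66.6]
ee_rot: [0.99, -0.14, 0.0, 0.0]
force: [0.2, 0.3, -0.6]
gripper_width: 0.4
gripper_force: 0.0
```

```bash
python3 - <<'E'
from h import *
s=env.read_state();print(s["time_s"],s["eef_pos"],s["ee_rot"],s["force"])
w=env.snapshot("wrist"); p=env.snapshot("scene"); cv2.imwrite("pics/d.png",np.hstack([cv2.resize(w["img"][100:300,200:460],(450,400)),cv2.resize(rect(p,(549,-71),61,130,350),(350,400))]))
E
```

```text
10.2 [636.67309231 -72.80697986  66.61515074] [ 9.90214575e-01 -1.39553160e-01  8.02823167e-05  6.95282786e-05] [ 0.21796729  0.27629813 -0.63703354]
```

View pics/d.png

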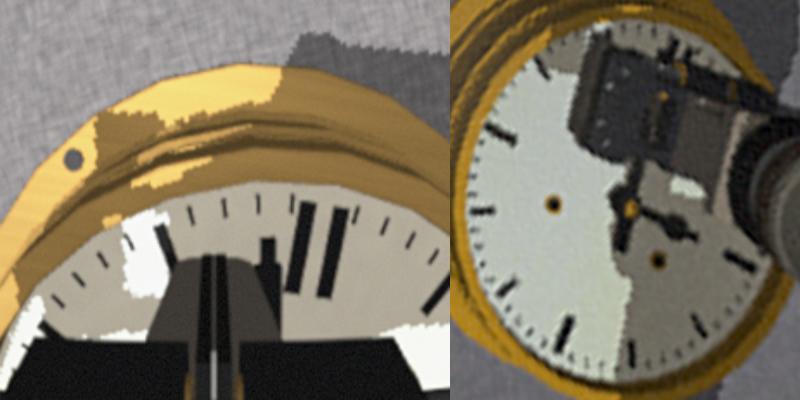

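```bash
cat >> h.py <<'E'
def fish(p,u,v,z):
    f=200/np.tan(np.radians(p["fovy"])/2);a=np.array([u-p["cx"],v-p["cy"]]);r=np.hypot(*a);t=r/f
    P=np.array(p["pose"]);d=P[:3,:3]@np.array([*(a/r*np.sin(t)),np.cos(t)]);o=P[:3,3];return o+d*(z-o[2])/d[2]
def ang(X): 
    d=X[:2]-[549,-71];return np.degrees(np.arctan2(d[1],d[0])).round(1),np.hypot(*d).round(1)
E
python3 - <<'E'
from h import *
w=env.snapshot("wrist")
for x,y,z in [(268,240,75),(325,207,61),(309,295,61),(302,204,61),(350,210,61),(327,295,61)]:
    X=fish(w,200+x*260/450,100+y/2,z); print(X.round(1),ang(X))
E
```

```text
[647.8 -93.2  75. ] (np.float64(-12.7), np.float64(101.3))
[ 647.2 -115.2   61. ] (np.float64(-24.2), np.float64(107.7))
[ 620.7 -103.3   61. ] (np.float64(-24.3), np.float64(78.6))
[ 650.4 -107.6   61. ] (np.float64(-19.8), np.float64(107.8))
[ 643.8 -123.7   61. ] (np.float64(-29.1), np.float64(108.4))
[ 618.6 -109.8   61. ] (np.float64(-29.1), np.float64(79.7))
```

The hand is at -12.7° and twelve at -24.4°, so 11.7° remains. I'm finishing slowly, then backing off.

Emit:
drive_tool --motion '[[[0.4, 1.5, 0], [0, 0, 0.017]], [[0.7, 3.0, 0], [0, 0, 0.035]], [[1.1, 4.5, 0], [0, 0, 0.052]], [[1.4, 6.0, 0], [0, 0, 0.07]], [[1.6, 7.5, 0], [0, 0, 0.087]], [[1.9, 9.0, 0], [0, 0, 0.105]], [[2.1, 10.5, 0], [0, 0, 0.122]], [[2.3, 12.0, 0], [0, 0, 0.14]], [[2.5, 13.6, 0], [0, 0, 0.157]], [[2.6, 15.1, 0], [0, 0, 0.175]], [[2.7, 16.6, 0], [0, 0, 0.192]], [[2.8, 17.4, 0], [0, 0, 0.201]], [[2.8, 17.4, 0], [0, 0, 0.201]], [[2.8, 17.4, 0], [0, 0, 0.201]], [[2.7, 15.9, 0], [0, 0, 0.183]], [[2.3, 12.0, 0], [0, 0, 0.14]], [[1.6, 7.5, 0], [0, 0, 0.087]], [[1.1, 4.5, 0], [0, 0, 0.052]], [[1.1, 4.5, 0], [0, 0, 0.052]]]'

```text
time_s: 12.25
eef_pos: [636.5, -76.7, 66.6]
ee_rot: [0.986, -0.164, -0.0, -0.0]
force: [-0.3, 1.1, -0.8]
gripper_width: 0.4
gripper_force: 0.0
```

```bash
python3 - <<'E'
from h import *
s=env.read_state();print(s["time_s"],s["eef_pos"],s["ee_rot"],s["force"])
w=env.snapshot("wrist"); cv2.imwrite("pics/e.png",cv2.resize(w["img"][100:300,200:460],(520,400)))
E
```

```text
12.25 [636.49569549 -76.70135589  66.58315499] [ 9.86428322e-01 -1.64192463e-01 -7.68372092e-07 -2.79586867e-05] [-0.29472152  1.0904583  -0.79735326]
```

View pics/e.png

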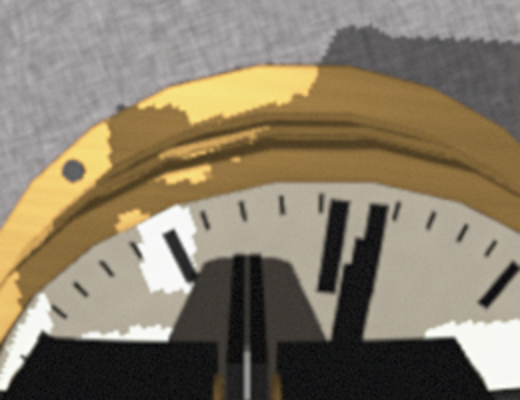

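```bash
python3 - <<'E'
from h import *
w=env.snapshot("wrist")
for x,y,z in [(363,240,75),(348,330,75),(340,202,61),(378,206,61),(327,290,61)]:
    X=fish(w,200+x/2,100+y/2,z); print(X.round(1),ang(X))
E
```

```text
[ 641.4 -112.4   75. ] (np.float64(-24.1), np.float64(101.3))
[ 615.6 -100.6   75. ] (np.float64(-24.0), np.float64(72.9))
[ 649.8 -110.1   61. ] (np.float64(-21.2), np.float64(108.1))
[ 644.8 -120.8   61. ] (np.float64(-27.5), np.float64(108.0))
[623.8 -98.2  61. ] (np.float64(-20.0), np.float64(79.6))
```

Emit:
drive_tool --motion '[[[0, 0, -4], [0, 0, 0]], [[0, 0, -12], [0, 0, 0]], [[0, 0, -25], [0, 0, 0]], [[0, 0, -45], [0, 0, 0]], [[0, 0, -70], [0, 0, 0]], [[-20, 0, -95], [0, 0, 0]], [[-50, 0, -120], [0, 0, 0]], [[-85, 0, -140], [0, 0, 0]], [[-120, -20, -150], [0, 0, 0]], [[-155, -50, -155], [0, 0, 0]], [[-190, -80, -160], [0, 0, 0]], [[-220, -110, -160], [0, 0, 0]], [[-240, -140, -160], [0, 0, 0]], [[-250, -170, -160], [0, 0, 0]], [[-250, -190, -160], [0, 0, 0]], [[-250, -200, -160], [0, 0, 0]], [[-250, -200, -160], [0, 0, 0]]]'

```text
time_s: 14.05
eef_pos: [465.5, 193.8, 227.4]
ee_rot: [0.986, -0.164, 0.001, -0.0]
force: [-0.7, -0.4, 0.2]
gripper_width: 0.4
gripper_force: 0.0
```

```bash
python3 - <<'E'
from h import *
s=env.read_state();print(s["time_s"],s["eef_pos"],s["force"])
p=env.snapshot("top"); q=env.snapshot("scene"); cv2.imwrite("pics/f.png",np.hstack([rect(x,(549,-71),61,130,400) for x in (p,q)]))
E
```

```text
14.05 [465.4562698  193.79295305 227.42329736] [-0.74357885 -0.37278012  0.23220829]
```

View pics/f.png

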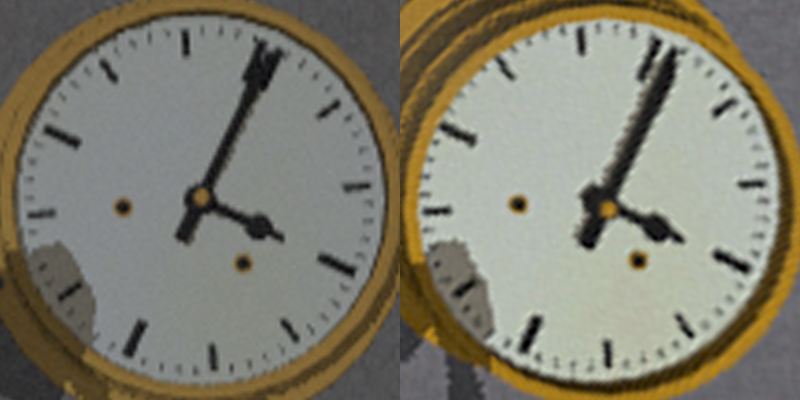

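Both views show the minute hand centred between the twelve bars and the hour hand at three, with the arm clear.

```bash
python3 -c "
from bench import env
print(env.close_job())"
```

```text
the job is handed in; nothing more can be done
None
```

I set the clock to three o'clock and handed the job in at about 14 s. The last pictures show the minute hand within about 1° of twelve, the hour hand at three and the arm clear, but no verdict came back.

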